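# Index the scan turntable to the flanged sleeve and lock it

## Task

The flanged sleeve drawn on the monitor is next to be scanned. Swing the scan turntable's lock lever out of the platter, turn the platter by its finger posts until the sleeve's station clicks in right in front of the scan head, then swing the lock lever fully home again. Leave the parts standing where they are on the platter (do not lift or topple them), and leave the caliper and the tape roll where they lie.

Things in the scene. Friction and masses are not known exactly. Their poses are not given: they have to be found in the camera images.
- scan_station: Desktop scan station: fixed grey base plate 360 x 335 mm, 10 mm thick, with a round black platter, a scan head and a lock lever. Origin: on the platter's axis at desk height; x points to the scan head, z up, y to the left when facing the head. The lock lever is on its -y side; on its +y side, 134 to 174 mm from the axis, stands the detent's block, 36 mm high.
- platter_centre (a point): centre of the platter's top: disc of radius 125 mm, top 32 mm above the desk, 14 mm thick, with four rim slots 13 mm wide, 11 mm deep, 90 degrees apart, and four stations (scribed circles 82 mm wide, centres 62 mm from the axis) inside the slots. At platter = 0 they lie along the scan_station's +x, +y, -x and -y.
- scan_head (a point): middle of the scan head: white bar 150 mm wide with three lenses, on a column, 187 mm from the platter's axis, 142 mm above the desk; it spans 110 to 175 mm in height and looks at the platter.
- platter (a joint): turn of the platter in rad, positive counter-clockwise from above, 0 at the start; it turns both ways. A spring ball clicks into the rim slots: detents at multiples of 1.571, drawing the platter in from about 4 degrees off. Breaking out takes about 3 N at a finger post, turning on at 1 rad/s about 2.5 N (greased bearing).
- lock (a joint): angle of the lock lever in rad: 0 fully home (tooth in a rim slot, platter locked), 0.40 fully out at its stop; tooth clear of the rim from 0.2. Positive is counter-clockwise from above (grip swings away from the platter). It stays where left (about 1 N at the grip). Pivot at (65, -142) mm in the scan_station frame. It goes home only with the platter at a detent.
- lock_grip (a point): centre of the top of the lock lever's upright black grip: cylinder 23 mm in diameter, 36 mm tall, top 62 mm above the desk. It is 153 mm from the lever's pivot; with the lever home it stands at (-85, -172) mm in the scan_station frame. The lever's flat steel bar under it lies 20 to 26 mm above the desk.
- post_0 (a point): centre of the top of one of the platter's four aluminium finger posts: 14 mm in diameter, rising 35 mm from the platter's top (top 67 mm above the desk), 113 mm from the platter's axis, midway between two stations. With platter = 0 this one is at 45 degrees counter-clockwise from the station's +x.
- post_1 (a point): the same for the finger post at 135 degrees
- post_2 (a point): the same for the finger post at 225 degrees
- post_3 (a point): the same for the finger post at 315 degrees
- scan_spot (a point): point on the platter's top level, 62 mm from the axis right in front of the scan head, over which the part to be scanned must stand
- flange_sleeve: printed flanged sleeve, loose, standing upright on one of the stations: a tube 36 mm in diameter with a 54 mm flange below and a 48 mm flange on top, 69 mm tall, 60 g. Origin: centre of its underside, z up.
- rook_a: printed chess rook, loose on another station: foot 74 mm in diameter, body up to 52 mm, 67 mm tall, 30 g. Origin: centre of its underside.
- rook_b: second printed chess rook, same size, on another station. Origin: centre of its underside.
- clip_part: printed clip block standing on edge on the station in front of the scan head (already scanned): 26 x 58 mm, 55 mm tall, 18 g. Origin: centre of its underside.
- caliper: digital caliper lying on the desk, bystander: 77 x 232 x 15 mm. Origin: centre of its underside.
- tape: roll of tape lying on the desk, bystander: 100 mm in diameter, 25 mm high. Origin: centre of its underside.
Not all that is in view belongs to the job. Leave any turquoise or yellow look-alike of the flange_sleeve alone. What is shaped like the rook_a but green is not meant.

How it is judged (in metres and radians):
On the way, in this order (a step that is already met when the one before it is completed fails the run):
1. the lock lever is swung out, its tooth clear of the platter's rim (value of joint lock above 0.2 rad), for 0.1 s.
2. the sleeve has come round in front of the scan head and the platter rests there (horizontal distance between flange_sleeve and scan_spot below 0.014 m and velocity of joint platter between -0.05 and 0.05 rad/s), for 0.2 s.
At the end, for the whole second after the job is handed in: The lock lever is fully home (within 0.05 rad), the platter sits at a detent (within 0.04 rad) with the sleeve standing within 12 mm of the scan spot, all four parts stand upright on the platter, and everything is at rest (value of joint lock below 0.05 rad and horizontal distance between flange_sleeve and scan_spot below 0.012 m and (value of joint platter between -6.3232 and -6.2432 rad or value of joint platter between -4.7524 and -4.6724 rad or value of joint platter between -3.1816 and -3.1016 rad or value of joint platter between -1.6108 and -1.5308 rad or value of joint platter between 1.5308 and 1.6108 rad or value of joint platter between 3.1016 and 3.1816 rad or value of joint platter between 4.6724 and 4.7524 rad or value of joint platter between 6.2432 and 6.3232 rad) and angle between each of flange_sleeve, rook_a, rook_b, clip_part's own z axis and vertical below 0.15 rad and linear speed of flange_sleeve below 0.02 m/s); the robot touches nothing.
It fails at once if a part on the platter is toppled (angle between any of flange_sleeve, rook_a, rook_b, clip_part's own z axis and vertical above 0.4 rad).
It fails at once if a part is lifted off the platter or knocked down from it (height (world z) of any of flange_sleeve, rook_a, rook_b, clip_part above 0.047 m or height (world z) of any of flange_sleeve, rook_a, rook_b, clip_part below 0.022 m).
It fails at once if a part is shoved off its station (more than 15 mm nearer to or farther from the platter's axis) (horizontal distance between any of flange_sleeve, rook_a, rook_b, clip_part and scan_station above 0.077 m or horizontal distance between any of flange_sleeve, rook_a, rook_b, clip_part and scan_station below 0.047 m).
It fails at once if a part is shoved round the platter towards its neighbour (less than 74 mm between their middles; 88 mm at the start) (horizontal distance between any of rook_a, rook_b, clip_part and flange_sleeve below 0.074 m or horizontal distance between any of rook_b, clip_part and rook_a below 0.074 m or horizontal distance between clip_part and rook_b below 0.074 m).
It fails at once if the caliper or tape roll is moved by more than 30 mm (distance of any of caliper, tape from where it was at the start of the episode above 0.03 m).
It also fails if it takes over 70 s, if anything falls off the work surface, if the arm or the gripper's body presses on something with over 40 N, if the wrist force passes 120 N, or if a joint passes its speed limit or range.

## Robot

A 6-joint arm with a two-finger parallel gripper is mounted at the origin on a cart in front of the work surface, level with it; the furniture and walls round the work are solid. World frame = base frame: x ahead of the robot, y to its left, z up, the work surface at z = 0. Lengths are in mm, angles in rad, forces in N, time in s.
With the tool pointing down it reaches from about 400 to 825 mm from the base axis. Payload 7 kg.
Tool frame: the origin (TCP) lies at the very end of the fingers, on their centre line; the grasp point (between the pads) lies 19 mm behind it (manip.grip_depth is the distance from the TCP to the grasp point, in mm); z points along the fingers, y is the line along which they close (so a half turn about z gives the same grasp; the last joint's range is limited). The gripper opens to 85 mm and grips with 20 to 120 N. Pads are 22 mm wide; open, the fingers measure 114 mm over their backs; the gripper's body (76 mm by 85 mm) begins 54 mm behind the grasp point. The pads swing forward as they close: fully open they stand 13 mm farther back than shut.
Start: joints at [-0.929, 0.359, 0.012, 0, -1.224, -0.288], TCP at [233.836, -633.179, 231.302] pointing down, gripper open.
Joint ranges: [-3.07, 3.07], [-1.43, 2.12], [-1.02, 1.25], [-3.03, 1.67], [-3.05, -0], [-3.03, 3.03]. Speed limits (rad/s): [2.39, 2.39, 3.01, 3.14, 3.14, 3.14].

## Interface

Orientations are given as a unit quaternion [w, x, y, z].
In Python, from cell import manip gives the robot as it stands.
- The arm moves only by the tool servo_tool, never from a script. Its argument "deltas" is a list of rows, each a list of 2 entries, a list of its own where there are three numbers: the shift along the tool's x, y, z scaled (see below), then the turn, a rotation vector about the tool's x, y, z scaled (see below). A call has 1 to 8 rows; each row shifts and turns the commanded pose from where the row before left it, along the tool's axes as they then stand; what a row does not reach is not made up. The controller multiplies each number of a shift by 25 mm and each number of a turn by 8 degrees. A row lasts 1/8 s, in which the tool goes at most 62.5 mm and 10.7 degrees, less where a joint would pass 70% of its speed; a pose out of reach is approached as far as the arm can. A call with a number of a shift or a turn outside -1 to 1 is refused whole. A call with a gripper value outside its range is refused whole. "hand" is the closure, from -1 (fully open) to 1 (shut), set as the call begins (left out, the last holds). The fingers move at their own pace and stop on an object; the grip force is fixed at half the most. Time passes only in rows, so rows that do not move let the fingers close. It gives the time, the measured TCP pose, the force, the opening and the grip force at its end, in the units of the state.
- manip.get_state(): the state, without advancing time (a new reading comes with each control period).
- manip.read_camera(name): name is "scene" or "top" or "wrist"; returns a dict with "color" (480x640x3 uint8, red, green, blue), "depth" (480x640 float32, mm along the optical axis (not along the pixel's ray), 0 where there is no reading), "vertical_fov" (degrees; the focal length in pixels is half the picture's height over the tangent of half this angle, whatever the lens; pixels are square), "cx", "cy" (the principal point, pixels), "R" (3x3) and "t" (3): a world point X has camera coordinates R X + t; the wrist camera has in their place "hand_eye" (4x4, takes a point from camera to tool coordinates, whose origin is the TCP and whose axes are the flange's). Camera axes: x right, y down, z forward; pixel columns grow to the right and rows downward; lengths in mm; the calibration is good to about 2 mm. A picture is of the moment at which its call begins: read the wrist's pose just before it.
- manip.finish_job(): hands the job in; it is judged then, once.
The state is a dict: "time_s": time; "joint_pos": joint angles; "qvel": joint speeds; "tau": joint torques, N m; "tool_pos": TCP position; "tool_rot": TCP orientation; "ft_force": force on the tool from outside, world axes, zero at the start; "ft_torque": the same for the moment, N m; "finger_gap": finger opening in mm; "grasp_force": force on a finger pad.
Only numpy, scipy, OpenCV 4.12 (cv2) and the standard library are available. Lean on these libraries where they do the work, as an engineer would, in place of code of your own. Each camera call takes 0.05 s, during which the arm holds its last target. There are 200 camera calls.

## Working session

There is one attempt and no reset: what is moved stays moved. The work goes in short steps, Python scripts to look and compute and a tool call to move; the robot and the scene stay as the last step left them, time stands still between calls to the robot, and variables do not carry over. Pictures are saved under pics/ and viewed, at most 10 in all, crops included, and the job is handed in when it is done.

Besides the shell and the picture viewer there is one more tool, called after "Call:" by a JSON object that holds its "method" and its "body", one argument or row to a line. servo_tool: Moves the arm, as the interface text tells. Its arguments: {"type":"object","properties":{"deltas":{"type":"array"},"hand":{"type":"number"}},"required":["deltas"]}

```bash
mkdir -p pics
cat > h.py <<'E'
import numpy as np, cv2
from cell import manip
def K(c):
    f=240/np.tan(np.radians(c["vertical_fov"])/2); return f,c["cx"],c["cy"]
def ray(c,u,v,z):
    f,cx,cy=K(c);R=np.array(c["R"]);t=np.array(c["t"])
    o=-R.T@t; d=R.T@np.array([(u-cx)/f,(v-cy)/f,1]); return o+d*(z-o[2])/d[2]
def pt(c,u,v):
    f,cx,cy=K(c);d=c["depth"][int(v),int(u)];R=np.array(c["R"])
    return R.T@(np.array([(u-cx)/f*d,(v-cy)/f*d,d])-np.array(c["t"]))
def proj(c,X):
    f,cx,cy=K(c);p=np.array(c["R"])@np.array(X)+np.array(c["t"]);return p[0]/p[2]*f+cx,p[1]/p[2]*f+cy
E
python3 - <<'E'
from h import *
import pickle
s=manip.get_state();print({k:np.round(s[k],3) for k in("time_s","tool_pos","tool_rot","finger_gap")})
for n in("top","scene"):
    c=manip.read_camera(n);pickle.dump(c,open(n+".pkl","wb"));cv2.imwrite(f"pics/{n}0.png",c["color"][:,:,::-1])
    print(n,c["vertical_fov"],np.round(-np.array(c["R"]).T@np.array(c["t"])),(c["depth"]>0).mean())
E
```

```text
{'time_s': np.float64(0.0), 'tool_pos': array([ 233.681, -632.758,  230.365]), 'tool_rot': array([-0.   , -0.176,  0.984,  0.001]), 'finger_gap': np.float64(85.878)}
top 43.89046335247627 [ 503.  158. 1293.] 0.9958528645833333
scene 47.59752655110253 [ -82.  770. 1044.] 0.9960904947916667
```

View pics/top0.png

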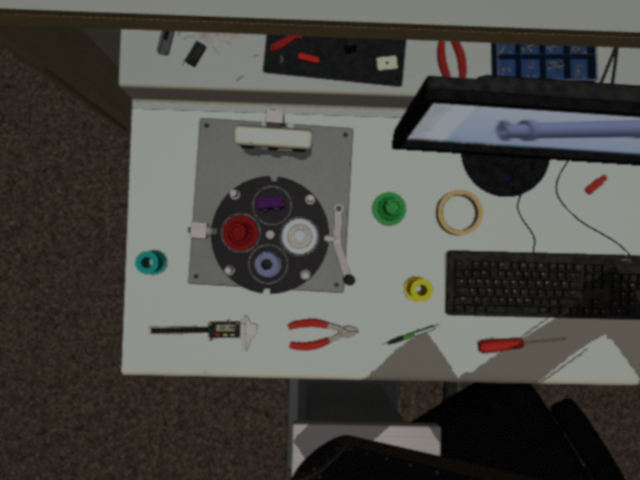

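View pics/scene0.png

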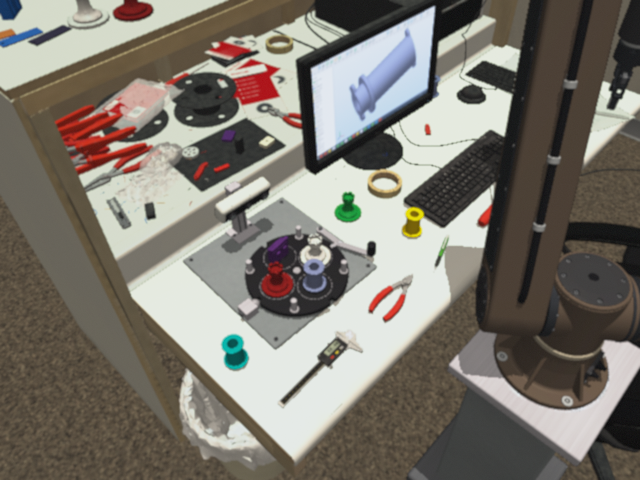

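Both pictures show the platter centred near top (270,235), the scan head at (273,136), and the lever grip at (349,280). Candidates for the sleeve are the blue-grey one on the platter at (268,264), the turquoise one at (150,262), and the yellow one at (419,289). The monitor's part is blue-grey, so I choose (268,264), the station opposite the head, which means a 180° turn. Next I'll measure and check the choice in a crop.

Run:
```python
from h import *
import pickle
c=pickle.load(open("top.pkl","rb"));im=c["color"]
cr=im[110:300,180:365,::-1];cv2.imwrite("pics/crop.png",cv2.resize(cr,None,fx=3,fy=3,interpolation=cv2.INTER_CUBIC))
g=cv2.cvtColor(im,cv2.COLOR_RGB2GRAY).astype(float);D=c["depth"]
# height map
f,cx,cy=K(c);R=np.array(c["R"]);t=np.array(c["t"]);v,u=np.mgrid[:480,:640]
P=(np.stack([(u-cx)/f*D,(v-cy)/f*D,D],-1)-t)@R
def blob(m,x0,x1,y0,y1,z,amin=8):
    mm=np.zeros((480,640),np.uint8);mm[y0:y1,x0:x1]=m[y0:y1,x0:x1]
    n,l,s,ce=cv2.connectedComponentsWithStats(mm)
    for i in range(1,n):
        if s[i,4]>=amin: print(np.round(ce[i],1),s[i,4],"ray",np.round(ray(c,*ce[i],z),1),"medz",np.round(np.median(P[l==i][:,2]),1))
Z=P[...,2]
print("posts z55-75");blob((Z>52)&(Z<75),205,335,170,300,67)
print("grip");blob((Z>45)&(Z<75),336,365,255,300,62)
print("sleeve/parts");blob(Z>78,205,335,170,300,100)
print("head");blob(Z>120,220,330,110,165,175,30)
hsv=cv2.cvtColor(im,cv2.COLOR_RGB2HSV)
print("platter dark");blob((Z>24)&(Z<42)&(g<75),205,335,170,300,32,200)
m=((Z>24)&(Z<42)&(g<75))[170:300,205:335].astype(np.uint8)
cn=max(cv2.findContours(m,0,2)[0],key=len);e=cv2.fitEllipse(cv2.convexHull(cn));print(e,np.round(ray(c,e[0][0]+205,e[0][1]+170,32),1))
```

```text
posts z55-75
[233.3 193. ] 42 ray [632.2 295.4  67. ] medz 66.2
[310.4 198. ] 39 ray [626.6 136.4  67. ] medz 66.4
[269.8 208.9] 43 ray [601.6 219.4  67. ] medz 68.9
[228.2 270. ] 42 ray [473.7 300.5  67. ] medz 67.4
[305.7 274.8] 36 ray [468.1 141.8  67. ] medz 67.5
grip
[349.7 279.8] 98 ray [460.1  50.6  62. ] medz 62.2
sleeve/parts
[269.7 203.2] 204 ray [610.3 218.4 100. ] medz 85.1
[237.7 231.6] 225 ray [551.6 280.4 100. ] medz 91.5
[299.5 235. ] 217 ray [548.3 156.8 100. ] medz 91.9
[266.4 264.1] 341 ray [488.3 221.1 100. ] medz 101.1
head
[273.3 134.3] 2034 ray [734.3 211.6 175. ] medz 166.9
platter dark
[267.7 233.8] 7921 ray [551.5 224.1  32. ] medz 32.8
((64.53229522705078, 64.39402770996094), (116.82369995117188, 119.14912414550781), 88.93273162841797) [550.3 220.1  32. ]
```

View pics/crop.png

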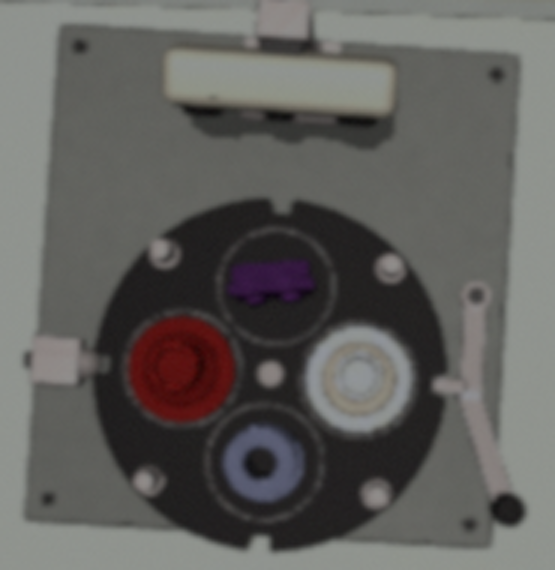

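The crop confirms the blue-grey sleeve opposite the head. The centre is at (550.2, 218.5) and the station yaw is -2.0°. Post radii come out at 112.4 (113 given), and the grip is within 1.4 mm of its nominal place. Now I'll move to the grip.

Call:
{"method": "servo_tool", "body": {
  "deltas": [
    [[-0.5,0.6,0],[0,0,0]],
    [[-0.75,0.94,0],[0,0,0]],
    [[-0.75,0.94,0],[0,0,0]],
    [[-0.75,0.94,0],[0,0,0]],
    [[-0.75,0.94,0],[0,0,0]],
    [[-0.75,0.94,0],[0,0,0]],
    [[-0.75,0.94,0],[0,0,0]],
    [[-0.75,0.94,0],[0,0,0]]
  ],
  "hand": 0.06
}}

```text
time_s: 1.1
tool_pos: [306.5, -413.2, 231.2]
tool_rot: [0.0, -0.176, 0.984, 0.0]
ft_force: [0.2, 0.6, 0.4]
finger_gap: 40.0
grasp_force: 0.0
```

Call:
{"method": "servo_tool", "body": {
  "deltas": [
    [[-0.75,0.94,0],[0,0,0]],
    [[-0.75,0.94,0],[0,0,0]],
    [[-0.75,0.94,0],[0,0,0]],
    [[-0.75,0.94,0],[0,0,0]],
    [[-0.75,0.94,0],[0,0,0]],
    [[-0.75,0.94,0],[0,0,0]],
    [[-0.75,0.94,0],[0,0,0]],
    [[-0.75,0.94,0],[0,0,0]]
  ]
}}

```text
time_s: 2.1
tool_pos: [381.6, -185.2, 231.2]
tool_rot: [0.0, -0.176, 0.984, 0.0]
ft_force: [0.7, 0.3, -0.4]
finger_gap: 40.1
grasp_force: 0.0
```

```bash
cat >> h.py <<'E'
from scipy.spatial.transform import Rotation as Ro
def go(X,psi):
    "shift in units (tool axes) to world X, and turn units about tool z to y-yaw psi"
    s=manip.get_state();q=s["tool_rot"];R=Ro.from_quat([q[1],q[2],q[3],q[0]]).as_matrix()
    p=np.degrees(np.arctan2(R[1,1],R[0,1]));w=(psi-p+180)%360-180
    print("t",round(s["time_s"],2),"pos",np.round(s["tool_pos"],1),"psi",round(p,1),"tilt",round(np.degrees(np.arccos(-R[2,2])),2),"gap",round(s["finger_gap"],1),"F",np.round(s["ft_force"],1),"j6",round(s["joint_pos"][5],2))
    print("shift",np.round(R.T@(np.array(X)-s["tool_pos"])/25,2),"turn",round(-w/8,2))
E
python3 -c "
from h import *
go([460,50.3,110],110.3)"
```

```text
t 2.1 pos [ 381.6 -185.2  231.2] psi 110.3 tilt 0.02 gap 40.1 F [ 0.7  0.3 -0.4] j6 -1.23
shift [-6.2   7.75  4.85] turn -0.0
```

Call:
{"method": "servo_tool", "body": {
  "deltas": [
    [[-0.8,1,0.4],[0,0,0]],
    [[-0.8,1,0.6],[0,0,0]],
    [[-0.8,1,0.6],[0,0,0]],
    [[-0.8,1,0.6],[0,0,0]],
    [[-0.8,1,0.6],[0,0,0]],
    [[-0.8,1,0.6],[0,0,0]],
    [[-0.8,1,0.6],[0,0,0]],
    [[-0.5,0.5,0.3],[0,0,0]]
  ]
}}

```text
time_s: 3.1
tool_pos: [459.6, 43.3, 123.1]
tool_rot: [-0.0, -0.177, 0.984, -0.0]
ft_force: [-0.4, -0.0, 0.4]
finger_gap: 40.0
grasp_force: 0.0
```

Call:
{"method": "servo_tool", "body": {
  "deltas": [
    [[0,0,0],[0,0,0]],
    [[0,0,0],[0,0,0]]
  ]
}}

```text
time_s: 3.35
tool_pos: [459.8, 41.7, 124.1]
tool_rot: [-0.0, -0.176, 0.984, 0.0]
ft_force: [0.8, 0.3, 0.6]
finger_gap: 40.3
grasp_force: 0.0
```

```bash
python3 -c "
from h import *
go([460,50.3,38],105)
c=manip.read_camera('scene');im=c['color'][200:400,240:440,::-1];cv2.imwrite('pics/s1.png',cv2.resize(im,None,fx=3,fy=3))"
```

```text
t 3.35 pos [459.8  41.7 124.1] psi 110.3 tilt 0.0 gap 40.3 F [0.8 0.3 0.6] j6 -1.74
shift [-0.13  0.32  3.44] turn 0.66
```

View pics/s1.png

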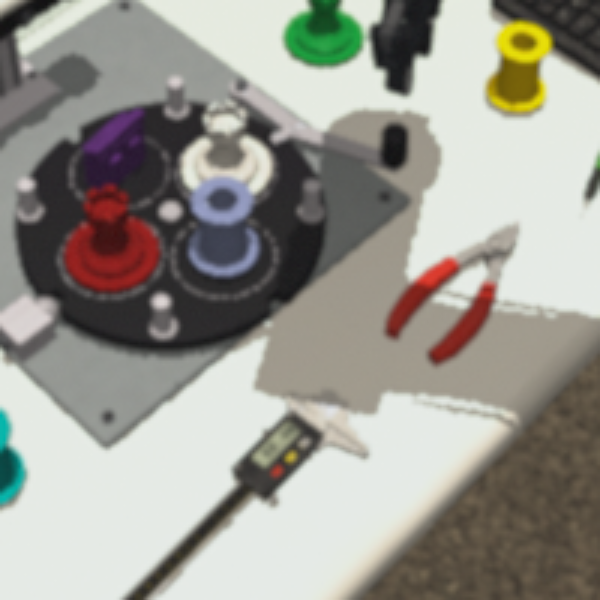

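The picture shows the fingers at crop (400,60), above the grip at (395,145). I'll align and then descend over it.

Call:
{"method": "servo_tool", "body": {
  "deltas": [
    [[-0.13,0.32,0],[0,0,0.5]],
    [[0,0,0.5],[0,0,0]],
    [[0,0,0.7],[0,0,0]],
    [[0,0,0.7],[0,0,0]],
    [[0,0,0.6],[0,0,0]],
    [[0,0,0.5],[0,0,0]],
    [[0,0,0.4],[0,0,0]],
    [[0,0,0],[0,0,0]]
  ]
}}

```text
time_s: 4.4
tool_pos: [460.0, 50.3, 38.1]
tool_rot: [-0.001, -0.142, 0.99, -0.0]
ft_force: [-0.3, 0.4, 1.0]
finger_gap: 39.8
grasp_force: 0.0
```

```bash
python3 -c "
from h import *
th=np.radians(189.3+np.degrees(0.33));
p=np.array([550.2,218.5])+Ro.from_euler('z',-2.03,degrees=True).as_matrix()[:2,:2]@[65,-142]
for a in (0,.15,.33,.40):
  th=np.radians(191.3-2.03)+a; X=p+153*np.array([np.cos(th),np.sin(th)]);print(a,X.round(1)); go([*X,38],np.degrees(th)-90)"
```

```text
0 [459.1  49.6]
t 4.4 pos [460.   50.3  38.1] psi 106.3 tilt 0.09 gap 39.8 F [-0.3  0.4  1. ] j6 -1.82
shift [ 0.04 -0.02  0.  ] turn 0.88
0.15 [464.5  27.4]
t 4.4 pos [460.   50.3  38.1] psi 106.3 tilt 0.09 gap 39.8 F [-0.3  0.4  1. ] j6 -1.82
shift [ 0.08 -0.93  0.  ] turn -0.2
0.33 [475.3   2. ]
t 4.4 pos [460.   50.3  38.1] psi 106.3 tilt 0.09 gap 39.8 F [-0.3  0.4  1. ] j6 -1.82
shift [-0.05 -2.02  0.  ] turn -1.49
0.4 [480.6  -7.2]
t 4.4 pos [460.   50.3  38.1] psi 106.3 tilt 0.09 gap 39.8 F [-0.3  0.4  1. ] j6 -1.82
shift [-0.15 -2.44  0.  ] turn -1.99
```

Call:
{"method": "servo_tool", "body": {
  "deltas": [
    [[0,0,0],[0,0,0]],
    [[0,-0.2,0],[0,0,-0.1]],
    [[0,-0.35,0],[0,0,-0.2]],
    [[0,-0.4,0],[0,0,-0.3]],
    [[0,-0.4,0],[0,0,-0.3]],
    [[0,-0.4,0],[0,0,-0.3]],
    [[0,-0.35,0],[0,0,-0.2]],
    [[0,0,0],[0,0,0]]
  ],
  "hand": 0.3
}}

```text
time_s: 5.4
tool_pos: [479.4, 1.2, 39.1]
tool_rot: [0.0, -0.237, 0.971, 0.0]
ft_force: [1.0, 0.6, 0.7]
finger_gap: 29.5
grasp_force: 0.0
```

```bash
python3 -c "
from h import *
go([475.3,2,38],120)
"
```

```text
t 5.4 pos [479.4   1.2  39.1] psi 117.4 tilt 0.04 gap 29.5 F [1.  0.6 0.7] j6 -1.51
shift [0.13 0.1  0.04] turn -0.32
```

Call:
{"method": "servo_tool", "body": {
  "deltas": [
    [[0,0.05,0],[0,0,0]],
    [[0,0,-0.4],[0,0,0]],
    [[0,0,-0.8],[0,0,0]],
    [[0,0,-0.8],[0,0,0]],
    [[0,0,-0.8],[0,0,0]],
    [[0,0,-0.8],[0,0,0]],
    [[0,0,-0.6],[0,0,0]],
    [[0,0,0],[0,0,0]]
  ],
  "hand": 0.1
}}

```text
time_s: 6.4
tool_pos: [479.2, 3.3, 145.5]
tool_rot: [0.002, -0.238, 0.971, 0.0]
ft_force: [-0.0, -0.2, 0.4]
finger_gap: 38.7
grasp_force: 0.0
```

```bash
python3 -c "
from h import *
go([632.8,295.6,142],133)
c=manip.read_camera('scene');im=c['color'][200:400,240:440,::-1];cv2.imwrite('pics/s2.png',cv2.resize(im,None,fx=3,fy=3))
for a in (0,.2,.33,.4):
  th=np.radians(191.3-2.03)+a; p=np.array([550.2,218.5])+Ro.from_euler('z',-2.03,degrees=True).as_matrix()[:2,:2]@[65,-142]
  X=p+153*np.array([np.cos(th),np.sin(th)]);u=proj(c,[*X,62]);print(a,(np.array(u)-[240,200])*3)
"
```

```text
t 6.4 pos [479.2   3.3 145.5] psi 117.5 tilt 0.19 gap 38.7 F [-0.  -0.2  0.4] j6 -1.51
shift [-10.85   7.53   0.17] turn -1.94
0 [397.98564214 131.44657521]
0.2 [413.82030045 107.28364641]
0.33 [420.17545957  90.7865328 ]
0.4 [422.2942804   81.77876784]
```

View pics/s2.png

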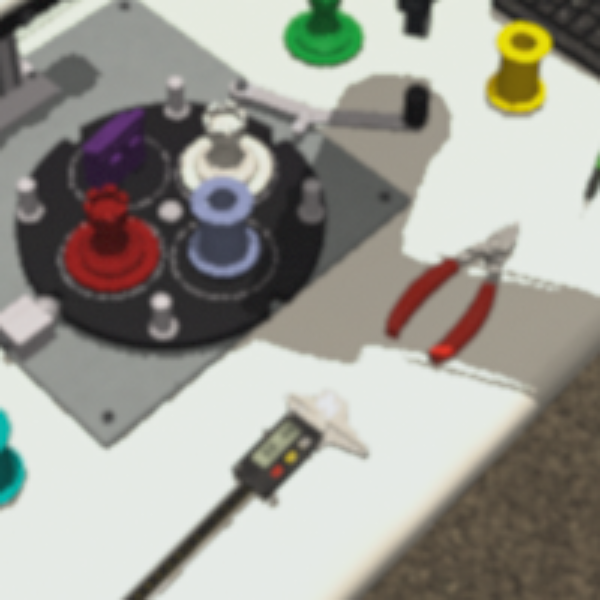

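The lever grip top has moved to crop (416,90), which projects to lock ≈ 0.33, so the tooth is clear. On to post_0.

Call:
{"method": "servo_tool", "body": {
  "deltas": [
    [[-0.6,0.5,0],[0,0,0]],
    [[-0.9,0.65,0],[0,0,0]],
    [[-0.95,0.65,0],[0,0,0]],
    [[-0.95,0.65,0],[0,0,0]],
    [[-0.95,0.65,0],[0,0,0]],
    [[-0.95,0.65,0],[0,0,0]],
    [[-0.95,0.65,0],[0,0,0]],
    [[-0.95,0.65,0],[0,0,0]]
  ]
}}

```text
time_s: 7.45
tool_pos: [580.7, 200.2, 143.2]
tool_rot: [-0.0, -0.238, 0.971, -0.0]
ft_force: [0.3, -0.2, -0.1]
finger_gap: 38.4
grasp_force: 0.0
```

Call:
{"method": "servo_tool", "body": {
  "deltas": [
    [[-0.95,0.65,0],[0,0,0]],
    [[-0.95,0.65,0],[0,0,0]],
    [[-0.95,0.65,0],[0,0,0]],
    [[-0.8,0.58,0],[0,0,0]],
    [[0,0,0],[0,0,-0.97]],
    [[0,0,0],[0,0,-0.97]],
    [[0,0,0],[0,0,0]]
  ]
}}

```text
time_s: 8.32
tool_pos: [631.7, 297.4, 142.9]
tool_rot: [-0.0, -0.366, 0.93, -0.0]
ft_force: [0.4, -0.5, -0.3]
finger_gap: 38.2
grasp_force: 0.0
```

```bash
python3 -c "
from h import *
go([632.8,295.6,46],133)"
```

```text
t 8.32 pos [631.7 297.4 142.9] psi 133.0 tilt 0.05 gap 38.2 F [ 0.4 -0.5 -0.3] j6 -1.54
shift [ 0.01 -0.08  3.88] turn -0.0
```

Call:
{"method": "servo_tool", "body": {
  "deltas": [
    [[0,-0.08,0.4],[0,0,0]],
    [[0,0,0.7],[0,0,0]],
    [[0,0,0.7],[0,0,0]],
    [[0,0,0.7],[0,0,0]],
    [[0,0,0.6],[0,0,0]],
    [[0,0,0.5],[0,0,0]],
    [[0,0,0.28],[0,0,0]],
    [[0,0,0],[0,0,0]]
  ]
}}

```text
time_s: 9.32
tool_pos: [632.9, 294.4, 46.3]
tool_rot: [-0.0, -0.366, 0.93, -0.0]
ft_force: [-0.1, -0.5, 1.1]
finger_gap: 38.4
grasp_force: 0.0
```

Call:
{"method": "servo_tool", "body": {
  "deltas": [
    [[0,0,0],[0,0,0]],
    [[0,0,0],[0,0,0]],
    [[0,0,0],[0,0,0]]
  ],
  "hand": 0.54
}}

```text
time_s: 9.7
tool_pos: [633.2, 294.7, 47.3]
tool_rot: [0.0, -0.366, 0.93, 0.0]
ft_force: [0.1, -0.1, 0.2]
finger_gap: 20.0
grasp_force: 0.0
```

```bash
python3 -c "
from h import *
go([632.8,295.6,46],133)
c=manip.read_camera('scene');im=c['color'][180:380,200:400,::-1];cv2.imwrite('pics/s3.png',cv2.resize(im,None,fx=3,fy=3))"
```

```text
t 9.7 pos [633.2 294.7  47.3] psi 133.0 tilt 0.05 gap 20.0 F [ 0.1 -0.1  0.2] j6 -1.53
shift [-0.01  0.04  0.05] turn -0.0
```

View pics/s3.png

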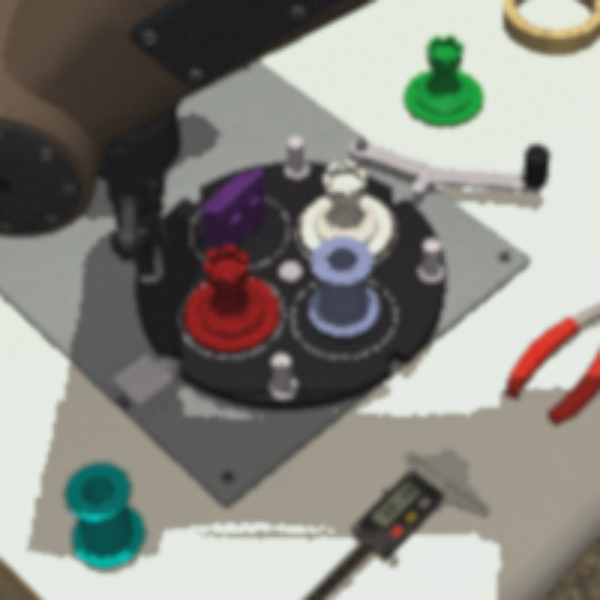

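The fingers cage post_0 (crop (150,260)) with nothing else touched. I'll start the CCW sweep.

Call:
{"method": "servo_tool", "body": {
  "deltas": [
    [[0.003,0.158,0],[0,0,-0.25]],
    [[0.003,0.158,0],[0,0,-0.25]],
    [[0.006,0.237,0],[0,0,-0.375]],
    [[0.006,0.237,0],[0,0,-0.375]],
    [[0.011,0.315,0],[0,0,-0.5]],
    [[0.011,0.315,0],[0,0,-0.5]],
    [[0.011,0.315,0],[0,0,-0.5]],
    [[0.011,0.315,0],[0,0,-0.5]]
  ]
}}

```text
time_s: 10.75
tool_pos: [591.1, 322.6, 47.0]
tool_rot: [0.0, -0.568, 0.823, -0.0]
ft_force: [2.6, -3.6, 0.5]
finger_gap: 19.8
grasp_force: 1.9
```

```bash
cat >> h.py <<'E'
def sw():
    s=manip.get_state();d=s["tool_pos"][:2]-np.array([550.2,218.5]);a=np.degrees(np.arctan2(d[1],d[0]))%360
    print("phi",round(a,1),"swept",round(a-43,1),"r",round(np.hypot(*d),1)); go([550.2+113*np.cos(np.radians(a)),218.5+113*np.sin(np.radians(a)),46],a+90)
E
python3 -c "
from h import *
sw()"
```

```text
phi 68.6 swept 25.6 r 111.8
t 10.75 pos [591.1 322.6  47. ] psi 159.2 tilt 0.05 gap 19.8 F [ 2.6 -3.6  0.5] j6 -1.15
shift [-0.05 -0.    0.04] turn 0.08
```

Call:
{"method": "servo_tool", "body": {
  "deltas": [
    [[0.006,0.315,0],[0,0,-0.5]],
    [[0.006,0.315,0],[0,0,-0.5]],
    [[0.006,0.315,0],[0,0,-0.5]],
    [[0.006,0.315,0],[0,0,-0.5]],
    [[0.006,0.315,0],[0,0,-0.5]],
    [[0.006,0.315,0],[0,0,-0.5]],
    [[0.006,0.315,0],[0,0,-0.5]],
    [[0.006,0.315,0],[0,0,-0.5]]
  ]
}}

```text
time_s: 11.75
tool_pos: [529.6, 329.4, 47.2]
tool_rot: [-0.001, 0.773, -0.635, 0.0]
ft_force: [4.0, -2.1, -1.6]
finger_gap: 19.5
grasp_force: 2.1
```

Call:
{"method": "servo_tool", "body": {
  "deltas": [
    [[0.011,0.315,0],[0,0,-0.5]],
    [[0.011,0.315,0],[0,0,-0.5]],
    [[0.011,0.315,0],[0,0,-0.5]],
    [[0.011,0.315,0],[0,0,-0.5]],
    [[0.011,0.315,0],[0,0,-0.5]],
    [[0.011,0.315,0],[0,0,-0.5]],
    [[0.011,0.315,0],[0,0,-0.5]],
    [[0.011,0.315,0],[0,0,-0.5]]
  ]
}}

```text
time_s: 12.75
tool_pos: [474.2, 301.8, 47.3]
tool_rot: [-0.001, 0.918, -0.397, 0.001]
ft_force: [1.6, -0.2, -0.2]
finger_gap: 19.8
grasp_force: 0.7
```

```bash
python3 -c "
from h import *
sw()"
```

```text
phi 132.4 swept 89.4 r 112.8
t 12.75 pos [474.2 301.8  47.3] psi -136.8 tilt 0.13 gap 19.8 F [ 1.6 -0.2 -0.2] j6 -0.16
shift [-0.01  0.    0.05] turn 0.11
```

Call:
{"method": "servo_tool", "body": {
  "deltas": [
    [[0.011,0.315,0],[0,0,-0.5]],
    [[0.011,0.315,0],[0,0,-0.5]],
    [[0.011,0.315,0],[0,0,-0.5]],
    [[0.011,0.315,0],[0,0,-0.5]],
    [[0.011,0.315,0],[0,0,-0.5]],
    [[0.011,0.315,0],[0,0,-0.5]],
    [[0.011,0.315,0],[0,0,-0.5]],
    [[0.011,0.315,0],[0,0,-0.5]]
  ]
}}

```text
time_s: 13.75
tool_pos: [442.4, 249.8, 47.8]
tool_rot: [-0.002, 0.992, -0.128, 0.001]
ft_force: [-0.5, 4.9, 2.5]
finger_gap: 19.5
grasp_force: 2.3
```

Call:
{"method": "servo_tool", "body": {
  "deltas": [
    [[0.011,0.315,0],[0,0,-0.5]],
    [[0.011,0.315,0],[0,0,-0.5]],
    [[0.011,0.315,0],[0,0,-0.5]],
    [[0.011,0.315,0],[0,0,-0.5]],
    [[0.011,0.315,0],[0,0,-0.5]],
    [[0.011,0.315,0],[0,0,-0.5]],
    [[0.011,0.315,0],[0,0,-0.5]],
    [[0.011,0.315,0],[0,0,-0.5]]
  ]
}}

```text
time_s: 14.75
tool_pos: [443.1, 186.7, 47.5]
tool_rot: [-0.001, 0.989, 0.15, 0.001]
ft_force: [-1.5, 3.4, 3.1]
finger_gap: 19.7
grasp_force: 1.9
```

```bash
python3 -c "
from h import *
sw()"
```

```text
phi 196.5 swept 153.5 r 111.8
t 14.75 pos [443.1 186.7  47.5] psi -72.8 tilt 0.15 gap 19.7 F [-1.5  3.4  3.1] j6 1.06
shift [-0.05 -0.    0.06] turn 0.09
```

Call:
{"method": "servo_tool", "body": {
  "deltas": [
    [[0.008,0.315,0],[0,0,-0.5]],
    [[0.008,0.315,0],[0,0,-0.5]],
    [[0.008,0.315,0],[0,0,-0.5]],
    [[0.008,0.315,0],[0,0,-0.5]],
    [[0.006,0.237,0],[0,0,-0.375]],
    [[0.006,0.237,0],[0,0,-0.375]],
    [[0.003,0.158,0],[0,0,-0.25]],
    [[0.003,0.158,0],[0,0,-0.25]]
  ]
}}

```text
time_s: 15.75
tool_pos: [468.0, 142.0, 47.2]
tool_rot: [-0.0, 0.93, 0.368, 0.001]
ft_force: [-0.5, 1.3, 1.6]
finger_gap: 19.6
grasp_force: 0.6
```

Call:
{"method": "servo_tool", "body": {
  "deltas": [
    [[0,0,0],[0,0,0]],
    [[0,0,0],[0,0,0]],
    [[0,0,0],[0,0,0]]
  ]
}}

```text
time_s: 16.12
tool_pos: [467.6, 141.5, 46.8]
tool_rot: [0.0, 0.93, 0.366, -0.0]
ft_force: [-0.6, -0.4, 0.5]
finger_gap: 19.8
grasp_force: 0.0
```

```bash
python3 -c "
from h import *
sw()"
```

```text
phi 223.0 swept 180.0 r 112.9
t 16.12 pos [467.6 141.5  46.8] psi -47.0 tilt 0.0 gap 19.8 F [-0.6 -0.4  0.5] j6 1.62
shift [-0.   -0.    0.03] turn 0.0
```

Call:
{"method": "servo_tool", "body": {
  "deltas": [
    [[0,0,0],[0,0,0]],
    [[0,0,0],[0,0,0]],
    [[0,0,-0.5],[0,0,0]],
    [[0,0,-0.7],[0,0,0]],
    [[0,0,-0.8],[0,0,0]],
    [[0,0,-0.7],[0,0,0]],
    [[0,0,-0.5],[0,0,0]],
    [[0,0,0],[0,0,0]]
  ],
  "hand": 0.06
}}

```text
time_s: 17.12
tool_pos: [468.3, 141.9, 128.0]
tool_rot: [-0.0, 0.93, 0.366, 0.001]
ft_force: [0.2, -0.3, -0.3]
finger_gap: 40.1
grasp_force: 0.0
```

```bash
python3 -c "
from h import *
go([475.3,2,126],-60)
c=manip.read_camera('scene');im=c['color'][180:380,200:400,::-1];cv2.imwrite('pics/s4.png',cv2.resize(im,None,fx=3,fy=3))"
```

```text
t 17.12 pos [468.3 141.9 128. ] psi -47.0 tilt 0.14 gap 40.1 F [ 0.2 -0.3 -0.3] j6 1.62
shift [-3.61  4.28  0.07] turn 1.62
```

View pics/s4.png

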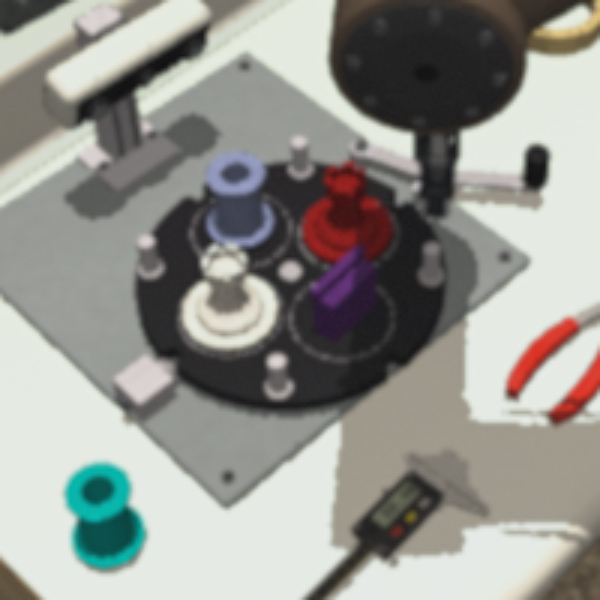

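The sleeve now stands in front of the head (crop (235,200)), all four parts are upright, and the lever is still out. Back to the grip.

Call:
{"method": "servo_tool", "body": {
  "deltas": [
    [[-0.6,0.71,0],[0,0,0]],
    [[-0.75,0.9,0],[0,0,0]],
    [[-0.75,0.9,0],[0,0,0]],
    [[-0.75,0.9,0],[0,0,0]],
    [[-0.76,0.87,0],[0,0,0]],
    [[0,0,0],[0,0,0.8]],
    [[0,0,0],[0,0,0.8]],
    [[0,0,0],[0,0,0]]
  ]
}}

```text
time_s: 18.18
tool_pos: [474.2, 1.4, 126.0]
tool_rot: [0.0, 0.965, 0.261, -0.001]
ft_force: [0.2, 0.2, 0.2]
finger_gap: 40.0
grasp_force: 0.0
```

```bash
python3 -c "
from h import *
go([475.3,2,38],-60)
c=manip.read_camera('top');f,cx,cy=K(c);R=np.array(c['R'])
u,v=np.meshgrid(range(330,380),range(265,330));D=c['depth'][v,u];P=(np.stack([(u-cx)/f*D,(v-cy)/f*D,D],-1)-np.array(c['t']))@R
m=(P[...,2]>50)&(P[...,2]<72);print(m.sum(),P[m].mean(0))"
```

```text
t 18.18 pos [474.2   1.4 126. ] psi -59.8 tilt 0.09 gap 40.0 F [0.2 0.2 0.2] j6 1.68
shift [0.06 0.   3.52] turn 0.03
0 [nan nan nan]<string>:6: RuntimeWarning: Mean of empty slice.
  ret = um.true_divide(
```

Call:
{"method": "servo_tool", "body": {
  "deltas": [
    [[0.05,0,0.4],[0,0,0]],
    [[0,0,0.7],[0,0,0]],
    [[0,0,0.7],[0,0,0]],
    [[0,0,0.7],[0,0,0]],
    [[0,0,0.5],[0,0,0]],
    [[0,0,0.35],[0,0,0]],
    [[0,0,0.15],[0,0,0]],
    [[0,0,0],[0,0,0]]
  ]
}}

```text
time_s: 19.23
tool_pos: [475.9, 2.3, 39.3]
tool_rot: [0.0, 0.965, 0.261, 0.0]
ft_force: [0.5, 0.1, 0.3]
finger_gap: 40.3
grasp_force: 0.0
```

Call:
{"method": "servo_tool", "body": {
  "deltas": [
    [[0,0,0],[0,0,0]],
    [[0,0,0],[0,0,0]],
    [[0,0,0],[0,0,0]]
  ],
  "hand": 0.4
}}

```text
time_s: 19.6
tool_pos: [475.9, 2.4, 39.6]
tool_rot: [-0.0, 0.965, 0.26, 0.0]
ft_force: [1.0, -0.0, 0.3]
finger_gap: 25.6
grasp_force: 0.0
```

```bash
cat >> h.py <<'E'
def lk(a):
    p=np.array([550.2,218.5])+Ro.from_euler('z',-2.03,degrees=True).as_matrix()[:2,:2]@[65,-142]
    d=manip.get_state()["tool_pos"][:2]-p; print("lock est",np.round(np.arctan2(d[1],d[0])%(2*np.pi)-np.radians(189.3),3))
    th=np.radians(189.3)+a;X=p+153*np.array([np.cos(th),np.sin(th)]);go([*X,38],np.degrees(th)+90)
E
python3 -c "
from h import *
lk(.17);lk(0);lk(-.03)"
```

```text
lock est 0.33
t 19.6 pos [475.9   2.4  39.6] psi -59.8 tilt 0.03 gap 25.6 F [ 1.  -0.   0.3] j6 1.68
shift [ 0.08 -0.97  0.06] turn 1.39
lock est 0.33
t 19.6 pos [475.9   2.4  39.6] psi -59.8 tilt 0.03 gap 25.6 F [ 1.  -0.   0.3] j6 1.68
shift [ 0.37 -1.97  0.06] turn 2.61
lock est 0.33
t 19.6 pos [475.9   2.4  39.6] psi -59.8 tilt 0.03 gap 25.6 F [ 1.  -0.   0.3] j6 1.68
shift [ 0.44 -2.14  0.06] turn 2.83
```

Call:
{"method": "servo_tool", "body": {
  "deltas": [
    [[0.0,-0.2,0],[0,0,0.2]],
    [[0.01,-0.3,0],[0,0,0.37]],
    [[0.01,-0.3,0],[0,0,0.37]],
    [[0.01,-0.3,0],[0,0,0.37]],
    [[0.01,-0.3,0],[0,0,0.37]],
    [[0.01,-0.3,0],[0,0,0.37]],
    [[0.01,-0.2,0],[0,0,0.3]],
    [[0,0,0],[0,0,0]]
  ]
}}

```text
time_s: 20.6
tool_pos: [459.1, 46.8, 39.5]
tool_rot: [-0.0, 0.995, 0.1, 0.0]
ft_force: [-0.0, -0.4, 0.5]
finger_gap: 25.8
grasp_force: 0.0
```

```bash
python3 -c "
from h import *
lk(0);lk(-.03)"
```

```text
lock est 0.018
t 20.6 pos [459.1  46.8  39.5] psi -78.6 tilt 0.02 gap 25.8 F [-0.  -0.4  0.5] j6 1.24
shift [ 0.02 -0.11  0.06] turn 0.27
lock est 0.018
t 20.6 pos [459.1  46.8  39.5] psi -78.6 tilt 0.02 gap 25.8 F [-0.  -0.4  0.5] j6 1.24
shift [ 0.03 -0.29  0.06] turn 0.48
```

Call:
{"method": "servo_tool", "body": {
  "deltas": [
    [[0,-0.08,0],[0,0,0.1]],
    [[0,-0.08,0],[0,0,0.1]],
    [[0,0,0],[0,0,0]]
  ]
}}

```text
time_s: 20.98
tool_pos: [458.2, 50.5, 39.3]
tool_rot: [-0.0, 0.996, 0.085, -0.0]
ft_force: [-0.9, -0.5, -1.1]
finger_gap: 25.7
grasp_force: 0.0
```

Call:
{"method": "servo_tool", "body": {
  "deltas": [
    [[0,-0.08,0],[0,0,0]],
    [[0,-0.05,0],[0,0,0]],
    [[0,0,0],[0,0,0]]
  ]
}}

```text
time_s: 21.35
tool_pos: [457.8, 51.4, 39.3]
tool_rot: [0.002, 0.996, 0.086, -0.0]
ft_force: [9.4, -18.4, -1.1]
finger_gap: 25.6
grasp_force: 9.7
```

```bash
python3 -c "
from h import *
lk(0)"
```

```text
lock est -0.013
t 21.35 pos [457.8  51.4  39.3] psi -80.2 tilt 0.19 gap 25.6 F [  9.4 -18.4  -1.1] j6 1.2
shift [0.04 0.08 0.05] turn 0.07
```

The force of about 20 N shows it's hard against the home stop. I'll relax, open, rise and verify.

Call:
{"method": "servo_tool", "body": {
  "deltas": [
    [[0,0.09,0],[0,0,0]],
    [[0,0.01,0],[0,0,0]],
    [[0,0,0],[0,0,0]]
  ]
}}

```text
time_s: 21.72
tool_pos: [458.0, 50.8, 39.2]
tool_rot: [0.0, 0.996, 0.085, -0.0]
ft_force: [3.4, -6.2, -0.9]
finger_gap: 25.5
grasp_force: 3.2
```

Call:
{"method": "servo_tool", "body": {
  "deltas": [
    [[0,0,0],[0,0,0]],
    [[0,0,0],[0,0,0]],
    [[0,0,0],[0,0,0]],
    [[0,0,-0.4],[0,0,0]],
    [[0,0,-0.8],[0,0,0]],
    [[0,0,-0.9],[0,0,0]],
    [[0,0,-0.9],[0,0,0]],
    [[0,0,-0.9],[0,0,0]]
  ],
  "hand": 0.06
}}

```text
time_s: 22.72
tool_pos: [458.1, 51.2, 138.3]
tool_rot: [-0.0, 0.996, 0.085, 0.0]
ft_force: [0.0, 0.5, -0.7]
finger_gap: 39.9
grasp_force: 0.0
```

Call:
{"method": "servo_tool", "body": {
  "deltas": [
    [[0.6,0.6,-0.9],[0,0,0]],
    [[0.6,0.9,-0.9],[0,0,0]],
    [[0.6,0.9,0],[0,0,0]],
    [[0.6,0.9,0],[0,0,0]],
    [[0.6,0.9,0],[0,0,0]],
    [[0.6,0.9,0],[0,0,0]],
    [[0.3,0.5,0],[0,0,0]],
    [[0,0,0],[0,0,0]]
  ]
}}

```text
time_s: 23.72
tool_pos: [578.1, -70.7, 181.8]
tool_rot: [-0.0, 0.996, 0.085, -0.0]
ft_force: [0.3, 1.0, 0.5]
finger_gap: 40.5
grasp_force: 0.0
```

```bash
python3 -c "
from h import *
lk(0)
c=manip.read_camera('top');f,cx,cy=K(c);R=np.array(c['R'])
u,v=np.meshgrid(range(336,365),range(255,300));D=c['depth'][v,u];P=(np.stack([(u-cx)/f*D,(v-cy)/f*D,D],-1)-np.array(c['t']))@R
m=(P[...,2]>45)&(P[...,2]<75)
if m.sum(): print(m.sum(),u[m].mean(),v[m].mean(),ray(c,u[m].mean(),v[m].mean(),62))
cv2.imwrite('pics/t9.png',cv2.resize(c['color'][110:300,180:365,::-1],None,fx=3,fy=3,interpolation=cv2.INTER_CUBIC))"
```

```text
lock est 1.191
t 23.73 pos [578.1 -70.7 181.8] psi -80.3 tilt 0.02 gap 40.5 F [0.3 1.  0.5] j6 1.53
shift [-3.88 -5.54  5.75] turn 0.05
```

View pics/t9.png

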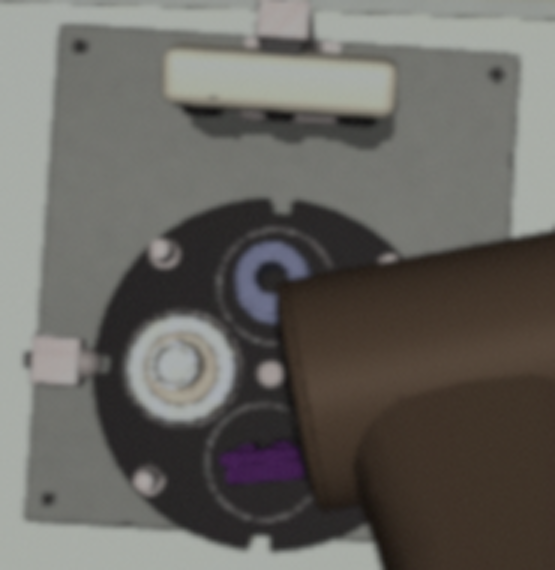

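The sleeve is in its station circle in front of the head (crop (272,282)). The arm hides the lever, so I'll back off further to measure it.

Call:
{"method": "servo_tool", "body": {
  "deltas": [
    [[0,0.6,0],[0,0,0]],
    [[-0.2,0.9,0],[0,0,0]],
    [[-0.2,0.9,0],[0,0,0]],
    [[-0.2,0.9,0],[0,0,0]],
    [[-0.2,0.9,0],[0,0,0]],
    [[-0.2,0.9,0],[0,0,0]],
    [[-0.2,0.5,0],[0,0,0]],
    [[0,0,0],[0,0,0]]
  ]
}}

```text
time_s: 24.78
tool_pos: [571.8, -213.9, 181.9]
tool_rot: [-0.0, 0.996, 0.085, -0.0]
ft_force: [0.0, -0.2, -0.1]
finger_gap: 40.4
grasp_force: 0.0
```

```bash
python3 -c "
from h import *
c=manip.read_camera('top');f,cx,cy=K(c);R=np.array(c['R'])
def b(x0,x1,y0,y1,z0,z1,z):
  u,v=np.meshgrid(range(x0,x1),range(y0,y1));D=c['depth'][v,u];P=(np.stack([(u-cx)/f*D,(v-cy)/f*D,D],-1)-np.array(c['t']))@R
  m=(P[...,2]>z0)&(P[...,2]<z1)
  print(m.sum(), m.sum() and (u[m].mean(),v[m].mean(),ray(c,u[m].mean(),v[m].mean(),z)))
b(336,365,255,300,45,75,62); b(255,285,185,218,88,110,101)
for q in ((222,244,183,204),(300,320,188,208),(218,238,260,280),(296,316,265,285)): b(*q,52,75,67)
cv2.imwrite('pics/t10.png',c['color'][110:300,180:365,::-1])"
```

```text
101 (np.float64(349.5049504950495), np.float64(279.8019801980198), array([459.9789397 ,  50.89296425,  62.        ]))
336 (np.float64(270.26488095238096), np.float64(201.9375), array([612.83532767, 217.21043126, 101.        ]))
43 (np.float64(233.41860465116278), np.float64(193.02325581395348), array([632.11166068, 295.17675601,  67.        ]))
39 (np.float64(310.4102564102564), np.float64(198.0), array([626.57563381, 136.38309936,  67.        ]))
42 (np.float64(228.1904761904762), np.float64(270.07142857142856), array([473.53831778, 300.60655496,  67.        ]))
34 (np.float64(305.6764705882353), np.float64(274.7647058823529), array([468.12323222, 141.76231949,  67.        ]))
```

The grip is back within 0.3 mm of its starting place, the posts sit at a detent, and the sleeve is about 1 mm from the scan spot. I'm handing the job in.

```bash
python3 -c "
from cell import manip
print(manip.finish_job())"
```

```text
the job is handed in; nothing more can be done
None
```

The job is handed in at about 25 s: by the last camera check the sleeve stands about 1 mm from the scan spot, the platter sits at its detent half a turn round, and the lock lever is home; no verdict was returned.

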